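# Stow an engine timing tool set in its tray

## Robot

A 6-joint arm with a two-finger parallel gripper is mounted at the origin on a cart in front of the work surface, level with it; the furniture and walls round the work are solid. World frame = base frame: x ahead of the robot, y to its left, z up, the work surface at z = 0. Lengths are in m, angles in rad, forces in N, time in s.
With the tool pointing down it reaches from about 0.3 to 0.775 m from the base axis. Payload 14.6 kg.
Tool frame: the origin (TCP) lies at the very end of the fingers, on their centre line; the grasp point (between the pads) lies 19 mm behind it; z points along the fingers, y is the line along which they close (so a half turn about z gives the same grasp; the last joint's range is limited). The gripper opens to 94 mm and grips with 3 to 60 N. Pads are 16 mm wide; open, the fingers measure 119 mm over their backs; the gripper's body (75 mm by 177 mm) begins 78 mm behind the grasp point.
Start: joints at [-1.31, 0.3, 1.521, -0, 1.321, -0.067], TCP at [0.177, -0.521, 0.205] pointing down, gripper open.
Joint ranges: [-3.03, 3.03], [-0.79, 2.21], [0.23, 2.52], [-1.04, 4.18], [0, 3.07], [-2.55, 2.55]. Speed limits (rad/s): [2.22, 2.22, 2.57, 3.14, 3.14, 3.14].

## Interface

Orientations are given as [roll, pitch, yaw] about the fixed x, y, z axes, in that order (R = Rz(yaw) Ry(pitch) Rx(roll)).
In Python, from station import ctrl, camera, camera_info, finder gives the robot as it stands.
- The arm moves only by the tool carry_out, never from a script. Its argument "motion" is a list of rows, each a list of 2 entries, a list of its own where there are three numbers: the shift along the tool's x, y, z as a fraction of full scale, then the turn about the tool's z as a fraction of full scale. A call has 1 to 12 rows; each row is the pose to reach, as a shift and turn from the pose commanded when the call began, along the tool's axes at that moment, turning the shorter way round; what a row does not reach only later rows make up. Full scale, the value 1, is 200 mm for a shift and 360 degrees for a turn. A row lasts 1/10 s, in which the tool goes at most 50 mm and 8.59 degrees, less where a joint would pass 70% of its speed; a pose out of reach is approached as far as the arm can. A call with a number of a shift or a turn outside -1 to 1 is refused whole. A call with a gripper value outside its range is refused whole. "hand" is the closure, from -1 (fully open) to 1 (shut), set as the call begins (left out, the last holds). The fingers move at their own pace and stop on an object; "force" is the grip in N (left out, the last holds). Time passes only in rows, so rows that repeat a pose let the fingers close. It gives the time, the measured TCP pose, the force, the opening and the grip force at its end, in the units of the state.
- ctrl.get_obs(): the state, without advancing time (a new reading comes with each control period).
- camera(name): name is "scene" or "top" or "wrist"; returns (picture, depth): 420x560x3 uint8, blue, green, red; 420x560 float32, m along the optical axis (not along the pixel's ray), 0 where there is no reading.
- camera_info(name): a dict with "camera_matrix" (3x3 intrinsics, pixels), "origin" and "attitude" of the camera in the world. Camera axes: x right, y down, z forward; pixel columns grow to the right and rows downward; lengths in m; the calibration is good to about 2 mm. A picture is of the moment at which its call begins: read the wrist's pose just before it. camera_info takes no time and is no camera call; for the wrist camera it gives the pose at the moment of the call.
- ctrl.hand_in(): hands the job in; it is judged then, once.
Trained networks look in the newest picture that a camera, given by its name, has taken for a name from the list of things; names that differ only in an ending like _2 or _b are one class to them, and where a whole thing is asked for, a point or a joint stands for the part that bears it (a point fixed in the world has none). Each returns a list of dicts, best first, with "conf" (0 to 1); they miss things now and then, are a little off and sometimes report something else, mostly with a low value. They report only what shows in the picture. A call takes as long as a camera call.
- finder.boxes_of(camera, query): "location" ([column, row] in pixels, amid what is visible of it).
- finder.cut_out(camera, query): "mask" (420x560 bool, what is visible of it) and "location" ([column, row] in pixels, amid what is visible of it).
- finder.pinpoint(camera, query): "location" ([column, row] in pixels: a listed point, or the origin of a listed thing).
The state is a dict: "time_s": time; "qpos": joint angles; "joint_vel": joint speeds; "tau": joint torques, N m; "ee_pos": TCP position; "eef_rot": TCP orientation; "force": force on the tool from outside, world axes, zero at the start; "moment": the same for the moment, N m; "grip_width": finger opening in m; "grip_force": force on a finger pad.
Only numpy, scipy, OpenCV 4.12 (cv2) and the standard library are available. Lean on these libraries where they do the work, as an engineer would, in place of code of your own. Each camera call takes 0.05 s, during which the arm holds its last target. There are 200 camera calls.

## Task

Put the engine timing set back in its stowage tray: the long T-handled pin, the stepped eight-sided pin, the L-shaped pin and the fork-ended plate, each lying flat in the pocket cut to its shape. The fork-ended plate is held down in the plate rack: swing the wire bail up and back first, then slide the plate out from under the rear keeper. The short T-handled pin and the tongue-ended plate belong to another engine: leave them where they are.

Things in the scene. Friction and masses are not known exactly. Their poses are not given: they have to be found in the camera images.
- stowage_tray: Fixed tray, 18 mm high, x -90..90, y -117..110; origin on its underside, x away from the robot. Yellow floor at z = 4 mm, black pockets along x, and a trough (x -18..18, floor-deep, across all y) for fingers closing along y. Tools belong with origin at x = 0 and y = -81 (fork plate), -15 (T-pin), 39 (eight-sided), 87 (L-pin), their x along tray x, 8 mm play. Let go with small openings.
- plate_rack: Fixed blue rack, x -75..95, y -84..84 mm, base 8 mm thick; origin on the worktop, x away from the robot. Two bearers, 18 mm wide, along x at y = -42 and 42. The plates' origins rest at x = 0, z = 22, one per lane, either way; they overhang 9 mm a side for the fingers. A keeper (x 52..79, top z 45) covers their last 18 mm: slide a plate 25 to 40 mm to -x, then lift.
- bail (a joint): Wire bail (10 mm rod, hold-down bar across both plates), rad: 0 = down in the plates' grooves at rack x = 20 mm; grows as it swings up and back, stop at 2.0, clear of the plates beyond 1.5. Hinge axis along rack y through rack x = 85, z = 32 mm. It stays where it is left; about 3 N at the grip moves it.
- bail_grip (a point): Middle of the bail's raised centre loop: straight 10 mm rod, 42 mm long, along rack y, between the plates, 20 mm above the rest of the bail. With the bail down it is at rack x = 20, y = 0, z = 52 mm (65 mm ahead of and 20 mm above the hinge axis). Can be pinched from above, fingers closing along rack x.
- fork_plate: Loose steel plate, 140 x 36 x 10 mm, 0.25 kg, in the rack, the longer of two; front end forked with a 14 mm slot (x -70..-50). Origin: underside, middle of its length; x along it, away from the fork. A groove (x 13..27, 5 mm deep) across its top takes the bail. Belongs in the tray, fork towards tray -x.
- tongue_plate: Look-alike steel plate in the rack, 108 x 36 x 10 mm: front end is a single 16 mm wide tongue, ending at x = -38; rear end at x = 70, same groove. Stays in the rack.
- long_tpin: Loose steel T-handled pin lying flat, 0.15 kg: shank 14 mm diameter from the tip (x = -55) to the cross handle (x = 50; 14 mm diameter, 52 mm long along y). Origin: underside of the shank, 7 mm below its axis; x points to the handle. Belongs in the tray, handle towards tray +x.
- short_tpin: Look-alike of the long T-pin with a shorter shank: tip at x = -10, the same handle at x = 50 mm. Stays where it is on the worktop.
- cam_pin: Loose steel stepped pin lying flat, 0.14 kg: eight-sided body, 20 mm across flats, x -20..22, and a round 13 mm nose to x = -42. Origin: on its axis, 10 mm above what it lies on; x along the axis, away from the nose. Belongs in the tray, nose towards tray -x.
- l_pin: Loose L-shaped pin of 8 mm steel rod lying flat, 0.04 kg: long leg x -42..43, short leg at x = 39 reaching y = -25. Origin: underside of the long leg, 4 mm below its axis; x points to the bend. Belongs in the tray, bend towards tray +x, short leg to tray -y.

How it is judged:
By the outcome, as a careful person would: the job done as asked, in the order asked, and still so for the second after the job is handed in, with the robot touching nothing.
It also fails if it takes over 120 s, if anything falls off the work surface, if the arm or the gripper's body presses on something with over 40 N, if the wrist force passes 120 N, or if a joint passes its speed limit or range.

## Working session

There is one attempt and no reset: what is moved stays moved. The work goes in short steps, Python scripts to look and compute and a tool call to move; the robot and the scene stay as the last step left them, time stands still between calls to the robot, and variables do not carry over. Pictures are saved under pics/ and viewed, at most 15 in all, crops included, and the job is handed in when it is done.

Besides the shell and the picture viewer there is one more tool, called after "Emit:" by a JSON object that holds its "method" and its "body". carry_out: Moves the arm, as the interface text tells. Its arguments: {"type":"object","properties":{"motion":{"type":"array","items":{"type":"array"}},"hand":{"type":"number"},"force":{"type":"number"}},"required":["motion"]}

```bash
mkdir -p pics; ls
python3 - <<'E'
from station import ctrl,camera,camera_info,finder
import cv2
o=ctrl.get_obs();print(o)
for n in ("scene","top"):
    p,d=camera(n);cv2.imwrite(f"pics/{n}0.png",p)
    i=camera_info(n);print(n,i)
    for q in ("stowage_tray","plate_rack","bail_grip","fork_plate","tongue_plate","long_tpin","short_tpin","cam_pin","l_pin"):
        print(q,[(r["location"],round(r["conf"],2)) for r in finder.pinpoint(n,q)][:3])
E
```

```text
pics
{'time_s': 0.0, 'qpos': array([-1.30958918e+00,  3.00471781e-01,  1.52160348e+00, -2.48360378e-05,
        1.32070139e+00, -6.66131673e-02]), 'joint_vel': array([ 0.0006562 ,  0.00124669, -0.00071934,  0.00021059, -0.00100982,
        0.00022048]), 'tau': array([ 1.71060805e-03, -5.31811416e+01, -3.52743316e+01,  7.09033641e-02,
        2.43273930e-02, -7.51823836e-05]), 'ee_pos': array([ 0.17700252, -0.52045118,  0.20487648]), 'eef_rot': array([-3.14040968e+00, -5.48090260e-05,  3.27826438e-01]), 'force': array([-0.02333079, -0.85968475, -1.08314225]), 'moment': array([ 0.02147632,  0.04915264, -0.0100259 ]), 'grip_force': 0.0, 'grip_width': 0.09414052860185805}
scene {'camera_matrix': array([[539.7229628 ,   0.        , 274.43043725],
       [  0.        , 539.7229628 , 209.48527509],
       [  0.        ,   0.        ,   1.        ]]), 'origin': array([0.05704924, 1.04554712, 1.08141514]), 'attitude': array([-2.29716512, -0.02062749, -2.68060934])}
stowage_tray [([317.0, 175.6], 0.59)]
plate_rack [([234.4, 300.4], 0.72)]
bail_grip [([229.7, 290.0], 0.66), ([261.5, 200.5], 0.46)]
fork_plate [([248.8, 287.7], 0.74)]
tongue_plate [([230.4, 312.3], 0.68)]
long_tpin [([305.7, 219.6], 0.64)]
short_tpin [([264.1, 200.8], 0.62)]
cam_pin [([240.4, 231.6], 0.47), ([307.8, 217.4], 0.45)]
l_pin [([288.2, 248.4], 0.48)]
top {'camera_matrix': array([[543.86288957,   0.        , 279.44241164],
       [  0.        , 543.86288957, 208.07320331],
       [  0.        ,   0.        ,   1.        ]]), 'origin': array([0.31294636, 0.02707243, 1.35599841]), 'attitude': array([-2.97853573, -0.0088994 , -1.5502833 ])}
stowage_tray [([399.4, 214.7], 0.88)]
plate_rack []
bail_grip [([162.1, 206.1], 0.86)]
fork_plate []
tongue_plate [([145.9, 213.5], 0.88)]
long_tpin [([316.1, 237.3], 0.7), ([311.1, 170.0], 0.28)]
short_tpin [([309.4, 169.4], 0.46)]
cam_pin [([260.0, 178.1], 0.47)]
l_pin [([251.8, 241.2], 0.68)]
```

View pics/scene0.png

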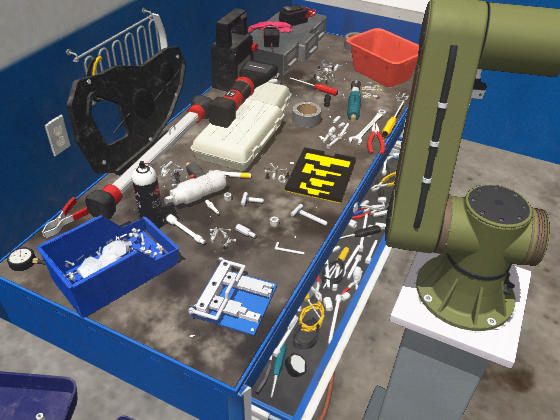

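View pics/top0.png

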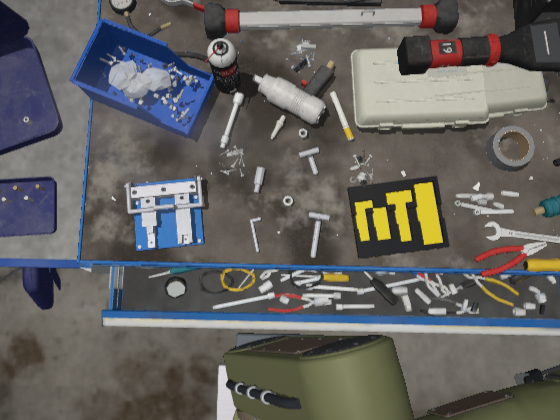

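```bash
cat > h.py <<'E'
import numpy as np,cv2
from scipy.spatial.transform import Rotation as Rot
from station import ctrl,camera,camera_info,finder
def Rm(a): return Rot.from_euler('xyz',a).as_matrix()
class Cam:
    def __init__(s,n):
        i=camera_info(n);s.n=n;s.K=i["camera_matrix"];s.o=i["origin"];s.R=Rm(i["attitude"])
        s.p,s.d=camera(n)
    def onz(s,uv,z):
        uv=np.atleast_2d(uv).astype(float)
        r=np.c_[(uv-s.K[:2,2])/s.K[0,0],np.ones(len(uv))]@s.R.T
        return s.o+r*((z-s.o[2])/r[:,2])[:,None]
    def cloud(s,m=None):
        m=(s.d>0) if m is None else m&(s.d>0)
        v,u=np.nonzero(m);d=s.d[v,u]
        return s.o+(np.c_[(u-s.K[0,2])/s.K[0,0],(v-s.K[1,2])/s.K[0,0],np.ones(len(u))]*d[:,None])@s.R.T
    def pix(s,P):
        q=(np.atleast_2d(P)-s.o)@s.R; return q[:,:2]/q[:,2:]*s.K[0,0]+s.K[:2,2]
def go(*targets,yaw=None):
    """rows from the present pose to world TCP targets (x,y,z[,yaw])"""
    o=ctrl.get_obs();p=o["ee_pos"];R=Rm(o["eef_rot"]);y0=o["eef_rot"][2]
    for t in targets:
        s=R.T@(np.array(t[:3])-p)/.2
        y=t[3] if len(t)>3 else y0
        dy=(y0-y+np.pi)%(2*np.pi)-np.pi
        print("row",np.round(s,4).tolist(),round(dy/(2*np.pi),4))
E
python3 - <<'E'
from h import *
i=camera_info("wrist");print(i, Rm(i["attitude"]).round(2))
c=Cam("top")
for q in ("stowage_tray","plate_rack","bail_grip","fork_plate","tongue_plate","long_tpin","short_tpin","cam_pin","l_pin"):
    for r in finder.cut_out("top",q)[:2]:
        P=c.cloud(r["mask"]);
        if len(P)<5: continue
        (cx,cy),(w,h),a=cv2.minAreaRect(P[:,:2].astype(np.float32))
        print(q,round(r["conf"],2),r["location"],len(P),"ctr",np.round([cx,cy,w,h],3),round(a,1),"z",np.percentile(P[:,2],[5,50,95]).round(4))
cv2.imwrite("pics/topz.png",cv2.resize(c.p[130:280,105:455],(800,343),interpolation=cv2.INTER_CUBIC))
w=camera("wrist")[0];cv2.imwrite("pics/w0.png",w)
E
```

```text
{'camera_matrix': array([[360.84216131,   0.        , 273.09701366],
       [  0.        , 360.84216131, 204.78309993],
       [  0.        ,   0.        ,   1.        ]]), 'origin': array([ 0.25194709, -0.49398883,  0.38453109]), 'attitude': array([ 2.86736136e+00,  4.97211143e-04, -1.24321045e+00])} [[ 0.32 -0.91 -0.26]
 [-0.95 -0.31 -0.09]
 [-0.    0.27 -0.96]]
stowage_tray 0.85 [402.0, 216.8] 6512 ctr [ 0.519 -0.276  0.18   0.23 ] 8.5 z [0.     0.0089 0.0211]
stowage_tray 0.49 [144.9, 214.9] 409 ctr [0.507 0.341 0.091 0.037] 5.8 z [0.0251 0.031  0.0354]
plate_rack 0.83 [165.3, 211.0] 3784 ctr [0.514 0.307 0.175 0.199] 5.8 z [0.0027 0.0104 0.0444]
plate_rack 0.66 [255.4, 235.5] 122 ctr [0.466 0.082 0.022 0.08 ] 89.6 z [0.0004 0.0058 0.012 ]
bail_grip 0.72 [162.4, 205.1] 541 ctr [0.556 0.31  0.076 0.194] 7.7 z [0.0276 0.0364 0.0567]
bail_grip 0.25 [254.6, 232.8] 134 ctr [0.467 0.081 0.025 0.086] 88.0 z [0.0014 0.0059 0.0119]
fork_plate 0.74 [182.9, 219.4] 622 ctr [0.501 0.256 0.123 0.036] 6.7 z [0.0263 0.0313 0.036 ]
tongue_plate 0.67 [147.6, 216.5] 435 ctr [0.507 0.341 0.091 0.037] 5.8 z [0.0242 0.0309 0.0354]
long_tpin 0.68 [318.5, 228.8] 357 ctr [ 0.473 -0.065  0.049  0.113] 71.2 z [-0.0002  0.0115  0.0166]
short_tpin 0.64 [307.7, 156.2] 259 ctr [ 0.665 -0.067  0.068  0.054] 40.3 z [-0.0008  0.0115  0.0169]
short_tpin 0.36 [149.0, 213.1] 419 ctr [0.508 0.341 0.088 0.038] 6.8 z [0.0252 0.031  0.0355]
cam_pin 0.45 [259.6, 180.3] 196 ctr [0.605 0.075 0.022 0.065] 80.6 z [0.001  0.0165 0.0225]
```

View pics/topz.png

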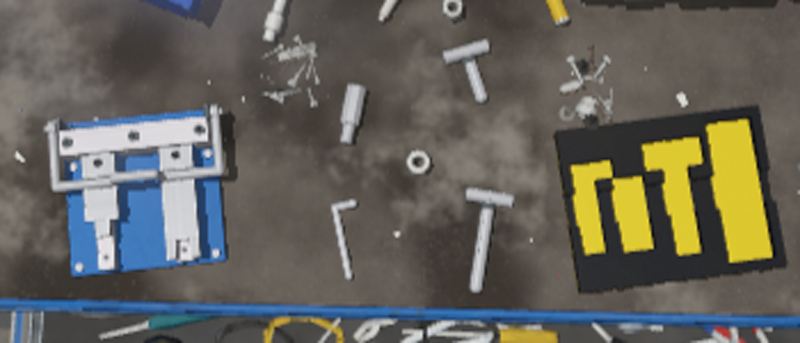

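```bash
python3 -c "
from h import *
go((.56,-.22,.22,.148),(.56,.02,.22,.13),(.56,.25,.22,.11))"
```

```text
row [2.2968, -0.807, -0.0727] 0.0286
row [2.6831, -1.9431, -0.0727] 0.0315
row [3.0534, -3.0319, -0.0727] 0.0347
```

Emit:
{"method": "carry_out", "body": {"motion": [[[0.25,-0.1,-0.1],0.01],[[0.5,-0.2,-0.1],0.02],[[0.75,-0.3,-0.1],0.0286],[[1,-0.4,-0.1],0.0286],[[1,-0.4,-0.1],0.0286]]}}

```text
time_s: 2.05
ee_pos: [0.3431, -0.378, 0.2257]
eef_rot: [3.141, -0.001, 0.151]
force: [0.6, -0.0, -0.3]
grip_width: 0.094
grip_force: 0.0
```

```bash
python3 -c "
from h import *
print(ctrl.get_obs()['ee_pos'],ctrl.get_obs()['eef_rot'])
go((.56,-.22,.22,.148))"
```

```text
[ 0.34307367 -0.37803679  0.22572132] [ 3.14140530e+00 -6.12545203e-04  1.50742883e-01]
row [1.191, -0.6183, 0.0292] 0.0004
```

Emit:
{"method": "carry_out", "body": {"motion": [[[0.25,-0.12,0.02],0.0],[[0.5,-0.24,0.03],0.0],[[0.75,-0.36,0.03],0.0],[[1,-0.5,0.03],0.0],[[1,-0.6,0.03],0.0],[[1,-0.6,0.03],0.0]]}}

```text
time_s: 2.65
ee_pos: [0.5225, -0.2288, 0.2191]
eef_rot: [-3.141, 0.0, 0.152]
force: [-1.5, -0.6, -0.6]
grip_width: 0.0943
grip_force: 0.0
```

```bash
cat > look.py <<'E'
import sys
from h import *
tag=sys.argv[1];qs=sys.argv[2:]
c=Cam("wrist");cv2.imwrite(f"pics/{tag}.png",c.p)
np.savez(f"{tag}.npz",p=c.p,d=c.d,K=c.K,o=c.o,R=c.R)
print(ctrl.get_obs()['ee_pos'].round(4),ctrl.get_obs()['eef_rot'].round(4))
for q in qs:
    for r in finder.cut_out("wrist",q)[:1]:
        m=cv2.erode(r["mask"].astype(np.uint8),np.ones((3,3)))>0
        P=c.cloud(m);np.save(f"{tag}_{q}.npy",r["mask"])
        if len(P)<5: continue
        (cx,cy),(w,h),a=cv2.minAreaRect(c.onz(np.argwhere(r["mask"])[:,::-1],np.median(P[:,2]))[:,:2].astype(np.float32))
        print(q,round(r["conf"],2),r["location"],len(P),"ctr",np.round([cx,cy,w,h],4),round(a,1),"z",np.percentile(P[:,2],[5,50,95]).round(4))
    r=finder.pinpoint("wrist",q)[:1]
    if r: print("   pp",r[0]["location"],round(r[0]["conf"],2))
E
python3 look.py t1 stowage_tray long_tpin l_pin cam_pin
```

```text
[ 0.5215 -0.2307  0.2192] [-3.1414e+00  3.0000e-04  1.5130e-01]
stowage_tray 0.66 [312.9, 178.5] 32420 ctr [ 0.5177 -0.2764  0.187   0.2371] 8.7 z [0.0028 0.0055 0.0187]
   pp [310.4, 187.3] 0.63
long_tpin 0.68 [128.6, 180.9] 1357 ctr [ 0.4733 -0.0825  0.1127  0.0523] 3.8 z [0.01   0.013  0.0148]
   pp [130.7, 199.6] 0.67
cam_pin 0.47 [2.7, 29.7] 17 ctr [0.6253 0.0615 0.0019 0.0215] 87.1 z [0.0067 0.0082 0.0094]
```

View pics/t1.png

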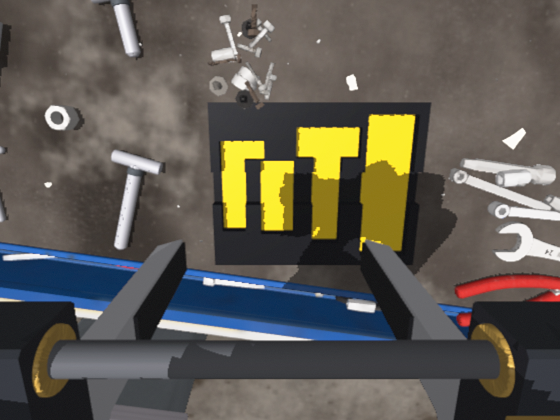

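Emit:
{"method": "carry_out", "body": {"motion": [[[0.05,-0.25,0],0.0],[[0.1,-0.5,0],0.0],[[0.15,-0.75,0],0.0],[[0.2,-1,0],0.0],[[0.2,-1,0],0.0],[[0.2,-1,0],0.0]]}}

```text
time_s: 3.7
ee_pos: [0.5309, -0.028, 0.2196]
eef_rot: [3.141, -0.0, 0.15]
force: [-0.4, -0.3, -0.7]
grip_width: 0.0941
grip_force: 0.0
```

```bash
python3 look.py t2 stowage_tray long_tpin l_pin cam_pin
```

```text
[ 0.5308 -0.0291  0.2195] [ 3.1414e+00 -1.0000e-04  1.4840e-01]
stowage_tray 0.87 [479.2, 214.9] 24825 ctr [ 0.517  -0.2656  0.186   0.2162] 8.6 z [0.0027 0.0112 0.0186]
   pp [479.8, 217.7] 0.72
long_tpin 0.76 [305.4, 213.5] 1165 ctr [ 0.4707 -0.07    0.052   0.1115] 81.8 z [0.0107 0.013  0.0147]
   pp [300.4, 230.9] 0.8
l_pin 0.76 [169.0, 201.6] 373 ctr [0.4764 0.0736 0.0697 0.0287] 13.1 z [0.0058 0.0074 0.0089]
   pp [171.2, 219.5] 0.77
cam_pin 0.92 [185.2, 86.1] 983 ctr [0.6058 0.0743 0.0214 0.063 ] 80.9 z [0.0141 0.0182 0.0207]
   pp [187.1, 80.1] 0.63
```

Emit:
{"method": "carry_out", "body": {"motion": [[[0.0,-0.25,0],0.0],[[0,-0.5,0],0.0],[[0,-0.75,0],0.0],[[0,-1,0],0.0],[[0,-1,0],0.0],[[0,-1,0],0.0]]}}

```text
time_s: 4.75
ee_pos: [0.5011, 0.1697, 0.2194]
eef_rot: [3.141, 0.0, 0.15]
force: [-0.2, -0.1, -0.9]
grip_width: 0.0938
grip_force: 0.0
```

```bash
python3 look.py t3 plate_rack bail_grip fork_plate tongue_plate l_pin cam_pin long_tpin
```

```text
[0.5014 0.1687 0.2194] [3.1414e+00 2.0000e-04 1.4830e-01]
plate_rack 0.77 [146.2, 124.0] 19599 ctr [0.5139 0.3111 0.1735 0.2058] 7.1 z [0.0068 0.0093 0.0438]
   pp [157.9, 155.6] 0.58
bail_grip 0.85 [146.1, 135.3] 2607 ctr [0.5575 0.3067 0.0798 0.1872] 7.2 z [0.0348 0.037  0.057 ]
   pp [142.2, 140.5] 0.94
fork_plate 0.72 [190.0, 169.2] 3269 ctr [0.502  0.2568 0.1215 0.0374] 7.2 z [0.0303 0.0318 0.0331]
   pp [470.1, 231.1] 0.75
tongue_plate 0.83 [108.7, 152.7] 2358 ctr [0.5076 0.3412 0.0891 0.0401] 6.4 z [0.0275 0.0318 0.0331]
   pp [110.9, 159.7] 0.9
l_pin 0.68 [345.9, 211.2] 406 ctr [0.4692 0.0742 0.084  0.0277] 11.5 z [0.0058 0.0073 0.0087]
   pp [342.4, 216.9] 0.78
cam_pin 0.61 [381.0, 85.9] 1024 ctr [0.6062 0.0781 0.0219 0.065 ] 81.7 z [0.0135 0.018  0.0207]
   pp [383.5, 83.4] 0.83
long_tpin 0.96 [479.6, 216.6] 1510 ctr [ 0.4763 -0.0589  0.0584  0.1138] 69.9 z [0.0076 0.0125 0.0145]
   pp [470.1, 230.5] 0.94
```

View pics/t3.png

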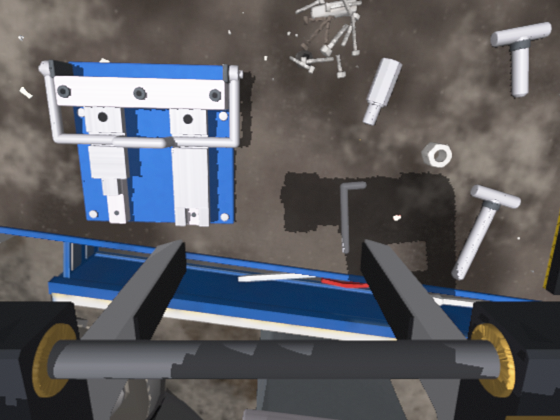

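```bash
cat > fit.py <<'E'
from h import *
class C(Cam):
    def __init__(s,t):
        f=np.load(t+".npz");s.K,s.o,s.R,s.p,s.d=f["K"],f["o"],f["R"],f["p"],f["d"]
def rect(t,q,z):
    c=C(t);m=np.load(f"{t}_{q}.npy").astype(np.uint8)
    n,l,st,_=cv2.connectedComponentsWithStats(m);m=l==1+np.argmax(st[1:,4])
    # pixel-edge hull
    P=c.onz(np.argwhere(m)[:,::-1],z)[:,:2]
    (cx,cy),(w,h),a=cv2.minAreaRect(P.astype(np.float32))
    if w<h: w,h,a=h,w,a-90
    print(t,q,"ctr",np.round([cx,cy],4),"size",np.round([w,h],4),"ang",round(a,1),"px",m.sum());return c,m
if __name__=="__main__":
    for t in ("t1","t2"): rect(t,"stowage_tray",.018)
    for t in ("t1","t2","t3"): rect(t,"long_tpin",.007)
    for t in ("t2","t3"): rect(t,"cam_pin",.010);rect(t,"l_pin",.004)
    rect("t3","fork_plate",.032);rect("t3","tongue_plate",.032)
    c=C("t3");print("grip",c.onz([142.2,140.5],.052))
    print("rack corners",c.onz([[87,221],[233,224],[236,66]],.008).round(4).tolist())
    # yellow pocket rects
    c=C("t1")
    hsv=cv2.cvtColor(c.p,cv2.COLOR_BGR2HSV);y=((hsv[...,0]>20)&(hsv[...,0]<35)&(hsv[...,1]>150)).astype(np.uint8)
    n,l,st,_=cv2.connectedComponentsWithStats(y)
    for k in range(1,n):
        if st[k,4]>300:
            P=c.onz(np.argwhere(l==k)[:,::-1],.004)[:,:2];(cx,cy),s,a=cv2.minAreaRect(P.astype(np.float32));print("pocket",np.round([cx,cy],4),np.round(s,4),round(a,1))
    print("floor/top z",np.median(c.cloud(y>0)[:,2]))
    m=np.load("t1_stowage_tray.npy")&(y==0);print(np.percentile(c.cloud(m)[:,2],[10,25,50,75,90]).round(4))
E
python3 fit.py
```

```text
t1 stowage_tray ctr [ 0.5203 -0.2744] size [0.2295 0.181 ] ang -81.3 px 33420
t2 stowage_tray ctr [ 0.5186 -0.2612] size [0.2124 0.1827] ang -81.4 px 25487
t1 long_tpin ctr [ 0.4713 -0.0804] size [0.1145 0.0531] ang 3.8 px 1684
t2 long_tpin ctr [ 0.4686 -0.0709] size [0.1133 0.0528] ang -8.2 px 1505
t3 long_tpin ctr [ 0.4748 -0.0624] size [0.1154 0.0592] ang -20.1 px 1873
t2 cam_pin ctr [0.6058 0.0763] size [0.0643 0.0218] ang -9.1 px 1188
t2 l_pin ctr [0.4753 0.0744] size [0.0703 0.029 ] ang 13.1 px 560
t3 cam_pin ctr [0.6068 0.0759] size [0.0664 0.0224] ang -8.3 px 1235
t3 l_pin ctr [0.4683 0.0733] size [0.0847 0.0279] ang 11.5 px 605
t3 fork_plate ctr [0.4838 0.2544] size [0.0845 0.0374] ang 7.3 px 2636
t3 tongue_plate ctr [0.4895 0.3386] size [0.052  0.0393] ang 8.1 px 1575
grip [[0.52705158 0.30075498 0.052     ]]
rack corners [[0.42, 0.3732, 0.008], [0.4413, 0.2084, 0.008], [0.6096, 0.2255, 0.008]]
pocket [ 0.5313 -0.3514] [0.1566 0.0538] 8.5
pocket [ 0.5222 -0.2869] [0.1279 0.0686] 8.7
pocket [ 0.5074 -0.1952] [0.0996 0.0479] 8.6
pocket [ 0.5013 -0.2344] [0.0802 0.0376] 8.7
floor/top z 0.00378558568565332
[0.0046 0.0167 0.0175 0.0181 0.0187]
```

```bash
cat > pins.py <<'E'
from fit import *
from scipy.optimize import minimize
SH={"long_tpin":([(-55,50,-7,7),(43,57,-26,26)],.007),"cam_pin":([(-20,22,-10.5,10.5),(-42,-20,-6.5,6.5)],.010),"l_pin":([(-42,43,-4,4),(35,43,-25,4)],.004),
"fork_plate":([(-70,52,-18,18)],.032)}
def pin(t,q,x0):
    rs,z=SH[q];c=C(t);m=np.load(f"{t}_{q}.npy")
    g=np.linspace(-.09,.09,121);X,Y=np.meshgrid(x0[0]+g,x0[1]+g)
    uv=c.pix(np.c_[X.ravel(),Y.ravel(),np.full(X.size,z)])
    M=cv2.remap(m.astype(np.float32),uv[:,0].reshape(X.shape).astype(np.float32),uv[:,1].reshape(X.shape).astype(np.float32),cv2.INTER_LINEAR)
    def f(p):
        co,s=np.cos(p[2]),np.sin(p[2]);u=(X-p[0])*co+(Y-p[1])*s;v=-(X-p[0])*s+(Y-p[1])*co
        B=0
        for a,b,e,d in rs:
            sg=lambda q:1/(1+np.exp(-q/.0008))
            B=np.maximum(B,sg(u-a/1e3)*sg(b/1e3-u)*sg(v-e/1e3)*sg(d/1e3-v))
        return 1-np.minimum(B,M).sum()/np.maximum(B,M).sum()
    r=min((minimize(f,[x0[0]+dx,x0[1],x0[2]+da],method="Nelder-Mead",options=dict(initial_simplex=np.array([x0[0]+dx,x0[1],x0[2]+da])+np.array([[0,0,0],[.006,0,0],[0,.006,0],[0,0,.1]]))) for dx in(-.01,0,.01) for da in (-.15,0,.15)),key=lambda r:r.fun)
    print(t,q,r.x.round(4),"deg",round(np.degrees(r.x[2]),1),"1-iou",round(r.fun,2))
    return r.x
E
python3 - <<'E'
from pins import *
for t in("t1","t2","t3"): pin(t,"long_tpin",(.469,-.07,-.14))
for t in("t2","t3"): pin(t,"cam_pin",(.616,.0746,-.15))
for t in("t2","t3"): pin(t,"l_pin",(.468,.074,.2))
pin("t3","fork_plate",(.511,.258,.12))
c=Cam("top");P=c.cloud()
for x in(.64,.68,.72,.76):
    print(x,[(y,round(float(np.percentile(P[(abs(P[:,0]-x)<.02)&(abs(P[:,1]-y)<.03),2],98)),3)) for y in(.46,.4,.34,.28,.22,.16,.1,.04,-.1,-.2,-.3,-.4)])
go((.526,.3015,.15,np.radians(97)),(.526,.3015,.040,np.radians(97)))
E
```

```text
t1 long_tpin [ 0.4683 -0.0709 -0.1353] deg -7.8 1-iou 0.14
t2 long_tpin [ 0.4681 -0.0711 -0.1377] deg -7.9 1-iou 0.13
t3 long_tpin [ 0.4681 -0.0712 -0.1372] deg -7.9 1-iou 0.22
t2 cam_pin [ 0.6155  0.0747 -0.1532] deg -8.8 1-iou 0.13
t3 cam_pin [ 0.6164  0.0742 -0.1669] deg -9.6 1-iou 0.14
t2 l_pin [0.4652 0.0826 0.2353] deg 13.5 1-iou 0.3
t3 l_pin [0.4653 0.0826 0.2268] deg 13.0 1-iou 0.21
t3 fork_plate [0.5112 0.2579 0.127 ] deg 7.3 1-iou 0.19Traceback (most recent call last):
  File "<stdin>", line 8, in <module>
    return _quantile_unchecked(
        a, q, axis, out, overwrite_input, method, keepdims, weights)
    return _ureduce(a,
                    func=_quantile_ureduce_func,
    ...<5 lines>...
                    overwrite_input=overwrite_input,
                    method=method)
    r = func(a, **kwargs)
    result = _quantile(arr,
                       quantiles=q,
    ...<2 lines>...
                       out=out,
                       weights=wgt)
    slices_having_nans = np.isnan(arr[-1, ...])
                                  ~~~^^^^^^^^^
IndexError: index -1 is out of bounds for axis 0 with size 0
```

Run:
```python
from h import *
c=Cam("top");P=c.cloud()
for x in(.64,.68,.72,.76):
    o=[]
    for y in(.46,.4,.34,.28,.22,.16,.1,.04,-.1,-.2,-.3,-.4):
        z=P[(abs(P[:,0]-x)<.02)&(abs(P[:,1]-y)<.03),2];o.append((y,round(float(np.percentile(z,98)),3) if len(z) else None))
    print(x,o)
go((.526,.3015,.15,np.radians(97)),(.526,.3015,.040,np.radians(97)))
```

```text
0.64 [(0.46, 0.005), (0.4, 0.005), (0.34, 0.004), (0.28, 0.003), (0.22, None), (0.16, 0.037), (0.1, 0.037), (0.04, 0.019), (-0.1, 0.012), (-0.2, 0.049), (-0.3, 0.005), (-0.4, 0.006)]
0.68 [(0.46, 0.005), (0.4, 0.005), (0.34, 0.005), (0.28, 0.006), (0.22, 0.005), (0.16, 0.038), (0.1, 0.033), (0.04, 0.006), (-0.1, 0.012), (-0.2, 0.046), (-0.3, 0.005), (-0.4, 0.006)]
0.72 [(0.46, 0.005), (0.4, 0.005), (0.34, 0.062), (0.28, 0.057), (0.22, 0.055), (0.16, 0.022), (0.1, 0.005), (0.04, 0.016), (-0.1, 0.005), (-0.2, 0.025), (-0.3, 0.043), (-0.4, 0.007)]
0.76 [(0.46, 0.124), (0.4, 0.127), (0.34, 0.124), (0.28, 0.052), (0.22, 0.057), (0.16, 0.02), (0.1, 0.006), (0.04, 0.018), (-0.1, 0.063), (-0.2, 0.081), (-0.3, 0.082), (-0.4, 0.081)]
row [0.2197, -0.6362, 0.3473] -0.2459
row [0.2197, -0.6362, 0.8973] -0.2459
```

Emit:
{"method": "carry_out", "body": {"motion": [[[0.05,-0.2,0],-0.024],[[0.1,-0.4,0.1],-0.048],[[0.2,-0.6,0.2],-0.072],[[0.22,-0.636,0.2],-0.096],[[0.22,-0.636,0.2],-0.12],[[0.22,-0.636,0.2],-0.144],[[0.22,-0.636,0.2],-0.168],[[0.22,-0.636,0.2],-0.192],[[0.22,-0.636,0.2],-0.216],[[0.22,-0.636,0.2],-0.24],[[0.22,-0.636,0.2],-0.246],[[0.22,-0.636,0.2],-0.246]], "hand": 0.4, "force": 15}}

```text
time_s: 6.8
ee_pos: [0.526, 0.3015, 0.1794]
eef_rot: [-3.142, 0.0, 1.694]
force: [-0.3, 0.3, -0.1]
grip_width: 0.0282
grip_force: 0.0
```

```bash
python3 look.py t4 bail_grip l_pin cam_pin; python3 -c "
from fit import *
c=C('t4')
cv2.imwrite('pics/t4.png',c.p)
go((.526,.3015,.040,np.radians(97.2)))"
```

```text
[0.526  0.3015 0.1794] [-3.1415  0.      1.6925]
bail_grip 0.86 [276.7, 154.4] 2364 ctr [0.558  0.3076 0.0761 0.1849] 7.4 z [0.0351 0.037  0.0572]
   pp [272.0, 189.8] 0.89
l_pin 0.6 [276.5, 149.4] 2584 ctr [0.5583 0.3076 0.0764 0.1846] 7.1 z [0.0349 0.0369 0.0571]
cam_pin 0.49 [311.7, 381.5] 196 ctr [0.5921 0.0773 0.037  0.0193] 7.1 z [0.0149 0.0176 0.0201]
   pp [327.4, 385.3] 0.84
row [0.0002, -0.0004, 0.6972] -0.0005
```

View pics/t4.png

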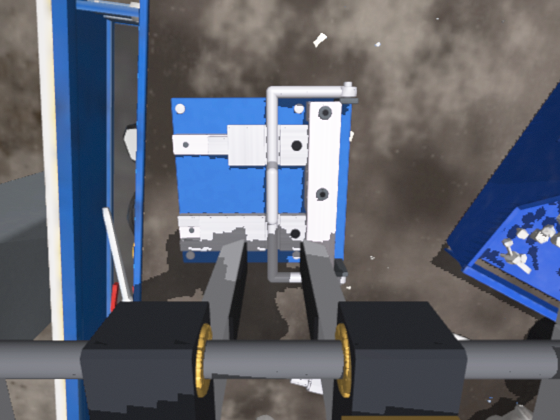

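```bash
python3 -c "
from fit import *
a,b=C('t3'),C('t4')
for z in(.048,.052,.056,.060): print(z,a.onz([142.2,140.5],z),b.onz([272,189.8],z))
"
```

```text
0.048 [[0.52644763 0.30211696 0.048     ]] [[0.52452557 0.30808781 0.048     ]]
0.052 [[0.52705158 0.30075498 0.052     ]] [[0.52442195 0.30902867 0.052     ]]
0.056 [[0.52765552 0.299393   0.056     ]] [[0.52431834 0.30996954 0.056     ]]
0.06 [[0.52825946 0.29803102 0.06      ]] [[0.52421472 0.3109104  0.06      ]]
```

Emit:
{"method": "carry_out", "body": {"motion": [[[0,0,0.2],0],[[0,0,0.4],0],[[0,0,0.55],0],[[0,0,0.65],0],[[0,0,0.697],0],[[0,0,0.697],0],[[0,0,0.697],0]]}}

```text
time_s: 7.85
ee_pos: [0.5266, 0.3017, 0.0412]
eef_rot: [3.14, -0.0, 1.694]
force: [0.4, -0.2, 1.3]
grip_width: 0.0284
grip_force: 0.0
```

Emit:
{"method": "carry_out", "body": {"motion": [[[0,0,0],0],[[0,0,0],0],[[0,0,0],0],[[0,0,0],0],[[0,0,0],0]], "hand": 1}}

```text
time_s: 8.35
ee_pos: [0.525, 0.3015, 0.0407]
eef_rot: [-3.139, 0.0, 1.694]
force: [-11.3, -2.6, 9.1]
grip_width: 0.0093
grip_force: 15.0
```

Run:
```python
from h import *
o=ctrl.get_obs();p=o["ee_pos"];y=np.radians(7.2);print(p)
r=np.hypot(.065,.020);f0=np.arctan2(20,65);T=[]
for t in np.linspace(.15,1.75,12):
    dx=r*(np.cos(f0)-np.cos(f0+t));dz=r*(np.sin(f0+t)-np.sin(f0))
    T.append((p[0]+dx*np.cos(y),p[1]+dx*np.sin(y),p[2]+dz))
go(*T)
```

```text
[0.5250022  0.30145369 0.04072359]
row [0.0, 0.0185, -0.0475] 0.0
row [0.0001, 0.043, -0.0904] 0.0
row [0.0002, 0.0735, -0.1293] 0.0
row [0.0002, 0.1092, -0.1634] 0.0
row [0.0003, 0.1496, -0.1919] 0.0
row [0.0004, 0.1937, -0.2143] 0.0
row [0.0006, 0.2405, -0.2301] 0.0
row [0.0007, 0.2891, -0.2389] 0.0
row [0.0008, 0.3385, -0.2405] 0.0
row [0.0009, 0.3876, -0.235] 0.0
row [0.001, 0.4354, -0.2224] 0.0
row [0.0012, 0.4809, -0.2031] 0.0
```

Emit:
{"method": "carry_out", "body": {"motion": [[[0,0.0185,-0.0475],0],[[0,0.043,-0.09],0],[[0,0.0735,-0.13],0],[[0,0.109,-0.163],0],[[0,0.15,-0.192],0],[[0,0.194,-0.214],0],[[0,0.24,-0.23],0],[[0,0.289,-0.239],0],[[0,0.3385,-0.2405],0],[[0,0.3876,-0.235],0],[[0,0.435,-0.222],0],[[0,0.481,-0.203],0]]}}

```text
time_s: 9.55
ee_pos: [0.6217, 0.3133, 0.0812]
eef_rot: [-3.141, -0.0, 1.694]
force: [-2.5, -1.9, 1.0]
grip_width: 0.0098
grip_force: 15.0
```

Emit:
{"method": "carry_out", "body": {"motion": [[[0,0,0],0],[[0,0,0],0],[[0,0,0],0]], "hand": 0.4}}

```text
time_s: 9.85
ee_pos: [0.6213, 0.3133, 0.081]
eef_rot: [3.141, -0.0, 1.694]
force: [1.2, -0.7, 0.4]
grip_width: 0.0272
grip_force: 0.0
```

Emit:
{"method": "carry_out", "body": {"motion": [[[0,0,-0.15],0],[[0,0,-0.4],0],[[0,0,-0.6],0],[[0,-0.2,-0.6],0],[[0,-0.4,-0.6],0],[[0,-0.4,-0.6],0]]}}

```text
time_s: 10.45
ee_pos: [0.538, 0.3031, 0.2008]
eef_rot: [-3.14, 0.0, 1.695]
force: [0.9, 0.2, 0.3]
grip_width: 0.0277
grip_force: 0.0
```

```bash
python3 look.py t5 bail_grip fork_plate
python3 - <<'E'
from pins import *
pin("t5","fork_plate",(.511,.258,.12))
E
```

```text
[0.5403 0.3035 0.2015] [ 3.1413e+00 -1.0000e-04  1.6949e+00]
bail_grip 0.7 [357.0, 175.7] 2874 ctr [0.6058 0.3169 0.0426 0.1794] 14.9 z [0.0659 0.0989 0.1011]
   pp [375.6, 203.7] 0.67
fork_plate 0.78 [235.1, 225.8] 3721 ctr [0.5022 0.2594 0.1226 0.0398] 7.2 z [0.0266 0.0316 0.0328]
   pp [240.8, 224.9] 0.81
t5 fork_plate [0.5116 0.2613 0.1308] deg 7.5 1-iou 0.13
```

View pics/t5.png

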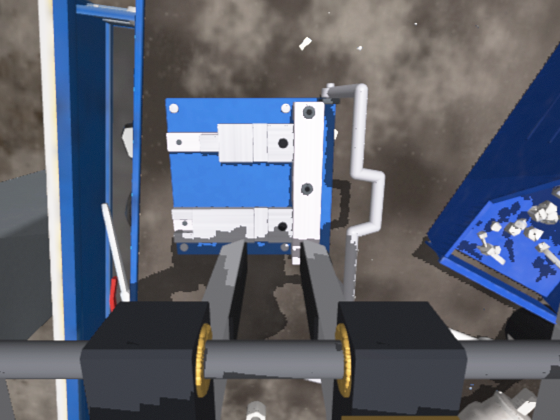

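```bash
python3 -c "
from h import *
go((.5114,.259,.15,.1265))"
```

```text
row [-0.2016, -0.1839, 0.254] 0.2494
```

Emit:
{"method": "carry_out", "body": {"motion": [[[-0.1,-0.09,0],0.0238],[[-0.2,-0.184,0],0.0476],[[-0.2,-0.184,0],0.0714],[[-0.2,-0.184,0],0.0952],[[-0.2,-0.184,0],0.119],[[-0.2,-0.184,0],0.1428],[[-0.2,-0.184,0],0.1666],[[-0.2,-0.184,0.05],0.19],[[-0.2,-0.184,0.1],0.214],[[-0.2,-0.184,0.18],0.238],[[-0.2,-0.184,0.25],0.2494],[[-0.2,-0.184,0.25],0.2494]], "hand": -0.19, "force": 35}}

```text
time_s: 11.9
ee_pos: [0.5105, 0.2589, 0.1487]
eef_rot: [3.141, 0.003, 0.125]
force: [0.0, -0.3, -0.0]
grip_width: 0.0558
grip_force: 0.0
```

```bash
python3 look.py t6 bail_grip fork_plate l_pin cam_pin long_tpin
python3 - <<'E'
from pins import *
pin("t6","fork_plate",(.511,.258,.12))
go((.5114,.259,.0255,.1265))
E
```

```text
[0.5108 0.2591 0.15  ] [3.1412e+00 1.4000e-03 1.2820e-01]
bail_grip 0.61 [199.4, 43.8] 6033 ctr [0.6048 0.3126 0.0445 0.1827] 7.2 z [0.0607 0.0989 0.1012]
   pp [203.0, 32.8] 0.89
fork_plate 0.82 [274.9, 199.8] 4823 ctr [0.5014 0.2577 0.1204 0.0359] 7.2 z [0.0265 0.0317 0.0329]
   pp [270.9, 195.9] 0.74
l_pin 0.65 [446.8, 245.5] 690 ctr [0.4687 0.0764 0.0853 0.0291] 10.1 z [0.005  0.007  0.0084]
cam_pin 0.96 [502.4, 103.6] 1804 ctr [0.6064 0.0801 0.0251 0.0657] 81.5 z [0.0097 0.017  0.0204]
   pp [505.7, 96.1] 0.96
t6 fork_plate [0.5103 0.2587 0.1308] deg 7.5 1-iou 0.13
row [0.0035, 0.002, 0.627] 0.0001
```

View pics/t6.png

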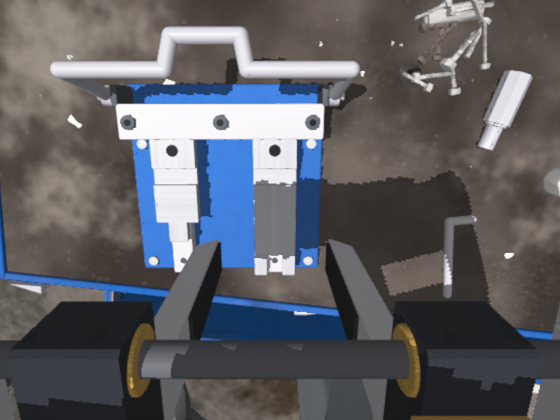

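Emit:
{"method": "carry_out", "body": {"motion": [[[0.002,0,0.2],0],[[0.002,0,0.4],0],[[0.002,0,0.52],0],[[0.002,0,0.59],0],[[0.002,0,0.627],0],[[0.002,0,0.627],0]]}}

```text
time_s: 13.05
ee_pos: [0.511, 0.2593, 0.0253]
eef_rot: [3.142, 0.0, 0.127]
force: [0.1, -0.7, -0.4]
grip_width: 0.0558
grip_force: 0.0
```

Emit:
{"method": "carry_out", "body": {"motion": [[[0,0,0],0],[[0,0,0],0],[[0,0,0],0],[[0,0,0],0],[[0,0,0],0]], "hand": 1}}

```text
time_s: 13.55
ee_pos: [0.5114, 0.2594, 0.0261]
eef_rot: [-3.141, -0.001, 0.127]
force: [-1.0, -1.0, 6.6]
grip_width: 0.0352
grip_force: 35.0
```

Gripped (36 mm). Slide out 36 mm, then lift.

Emit:
{"method": "carry_out", "body": {"motion": [[[-0.03,0,0],0],[[-0.06,0,0],0],[[-0.09,0,0],0],[[-0.12,0,0],0],[[-0.15,0,0],0],[[-0.18,0,0],0],[[-0.18,0,0],0],[[-0.18,0,-0.1],0],[[-0.18,0,-0.25],0],[[-0.18,0,-0.45],0],[[-0.18,0,-0.5],0],[[-0.18,0,-0.5],0]]}}

```text
time_s: 14.75
ee_pos: [0.4753, 0.2549, 0.126]
eef_rot: [-3.141, -0.002, 0.127]
force: [0.3, 0.0, -2.9]
grip_width: 0.0352
grip_force: 35.0
```

Run:
```python
from h import *
c=Cam("wrist");cv2.imwrite("pics/w7.png",c.p)
y=.150;T=np.array([.5198,-.2709]);ty=np.array([-np.sin(y),np.cos(y)])
print("slot",T-.081*ty)
p=T-.081*ty
go((*p,.13,y))
```

```text
slot [ 0.53190449 -0.35099046]
row [-0.0992, 3.0398, -0.0275] -0.0037
```

View pics/w7.png

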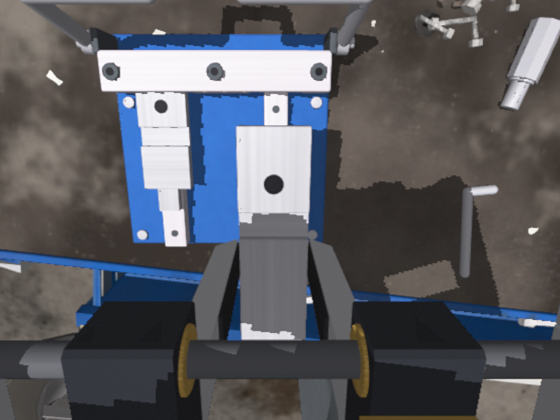

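Emit:
{"method": "carry_out", "body": {"motion": [[[0,0.2,-0.05],0],[[0,0.4,-0.05],0],[[0,0.6,-0.05],0],[[0,0.8,-0.05],0],[[0,1,-0.05],0]]}}

```text
time_s: 15.3
ee_pos: [0.4994, 0.0548, 0.133]
eef_rot: [-3.141, 0.003, 0.127]
force: [0.6, -0.0, -2.2]
grip_width: 0.0354
grip_force: 35.0
```

Emit:
{"method": "carry_out", "body": {"motion": [[[-0.04,0.2,0],0],[[-0.08,0.4,0],-0.002],[[-0.1,0.6,0],-0.0037],[[-0.1,0.8,0],-0.0037],[[-0.1,1,0],-0.0037]]}}

```text
time_s: 15.8
ee_pos: [0.5048, -0.1459, 0.1329]
eef_rot: [-3.14, 0.003, 0.15]
force: [0.7, -0.5, -2.3]
grip_width: 0.0354
grip_force: 35.0
```

Emit:
{"method": "carry_out", "body": {"motion": [[[0,0.2,0],0],[[0,0.4,0],0],[[0,0.6,0],0],[[0,0.8,0],0],[[0,1,0],0],[[0,1.0,0],0],[[0,1.0,0],0]]}}

```text
time_s: 16.5
ee_pos: [0.5348, -0.3422, 0.1323]
eef_rot: [-3.139, 0.003, 0.149]
force: [-0.3, -0.4, -1.7]
grip_width: 0.0354
grip_force: 35.0
```

```bash
python3 look.py t8 fork_plate stowage_tray
python3 - <<'E'
from fit import *
c=C("t8");P=c.cloud(np.load("t8_fork_plate.npy"));print(np.percentile(P[:,2],[5,50,95]))
go((.5319,-.351,.13,.15))
E
```

```text
[ 0.5351 -0.3415  0.133 ] [-3.139e+00  2.400e-03  1.499e-01]
fork_plate 0.84 [274.0, 228.5] 14305 ctr [ 0.5457 -0.3395  0.1175  0.0365] 8.4 z [0.1327 0.1377 0.1388]
   pp [273.3, 255.2] 0.83
stowage_tray 0.85 [158.5, 179.6] 37661 ctr [ 0.5202 -0.2744  0.1811  0.2281] 8.6 z [0.003  0.0167 0.0187]
   pp [195.7, 202.3] 0.66
[0.13269368 0.13770179 0.13878925]
row [-0.0272, 0.0447, 0.0254] 0.0002
```

View pics/t8.png

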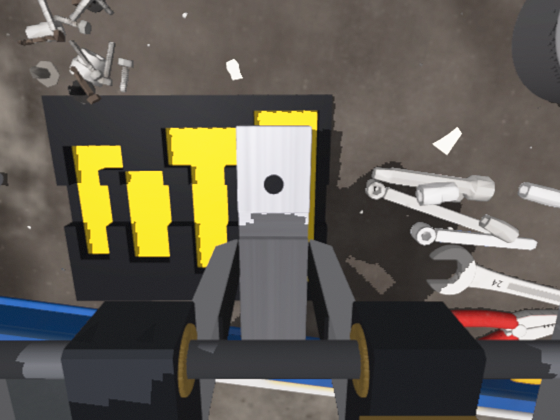

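Run:
```python
from fit import *
c=C("t8");m=np.load("t8_fork_plate.npy")
for col in (255,275,295): 
    r=np.nonzero(m[:,col])[0][0];P=c.onz([col,r-.5],.138)[0];d=P[:2]-[.5351,-.3415];y=.15
    print(r,d@[np.cos(y),np.sin(y)],d@[-np.sin(y),np.cos(y)])
# edges at row 180
for row in(140,170,200):
    k=np.nonzero(m[row])[0];Q=c.onz([[k[0]-.5,row],[k[-1]+.5,row]],.138)[:,:2].mean(0)-[.5351,-.3415];print(row,Q@[-np.sin(.15),np.cos(.15)])
```

```text
125 0.0693251513550033 0.00910016547661585
125 0.06931379816948395 -0.00028534390474490423
125 0.06930244937706888 -0.009667221572178671
140 -4.1843963534605875e-05
170 0.00020616204582078038
200 0.000465861498810441
```

Emit:
{"method": "carry_out", "body": {"motion": [[[-0.025,0.045,0.1],0],[[-0.025,0.045,0.3],0],[[-0.025,0.045,0.45],0],[[-0.025,0.045,0.53],0],[[-0.025,0.045,0.53],0],[[-0.025,0.045,0.56],0],[[-0.025,0.045,0.59],0],[[-0.025,0.045,0.61],0],[[-0.025,0.045,0.62],0],[[-0.025,0.045,0.62],0]]}}

```text
time_s: 17.75
ee_pos: [0.5322, -0.352, 0.0112]
eef_rot: [-3.142, 0.0, 0.15]
force: [0.4, -1.1, -2.4]
grip_width: 0.0356
grip_force: 35.0
```

Emit:
{"method": "carry_out", "body": {"motion": [[[0,-0.003,0.004],0],[[0,-0.003,0.007],0],[[0,-0.003,0.01],0],[[0,-0.003,0.01],0]]}}

```text
time_s: 18.15
ee_pos: [0.5321, -0.3514, 0.0092]
eef_rot: [-3.142, -0.0, 0.15]
force: [0.3, 0.9, -1.9]
grip_width: 0.0353
grip_force: 35.0
```

Emit:
{"method": "carry_out", "body": {"motion": [[[0,0,0.004],0],[[0,0,0.004],0]]}}

```text
time_s: 18.35
ee_pos: [0.5321, -0.3514, 0.0084]
eef_rot: [-3.142, 0.0, 0.15]
force: [0.3, -0.5, -2.0]
grip_width: 0.0354
grip_force: 35.0
```

Emit:
{"method": "carry_out", "body": {"motion": [[[0,0,0],0],[[0,0,0],0],[[0,0,0],0]], "hand": 0.04}}

```text
time_s: 18.65
ee_pos: [0.5323, -0.3515, 0.0087]
eef_rot: [3.141, -0.0, 0.15]
force: [-0.2, -0.4, -1.1]
grip_width: 0.0451
grip_force: 0.0
```

Emit:
{"method": "carry_out", "body": {"motion": [[[0,0,-0.1],0],[[0,0,-0.3],0],[[0,0,-0.55],0],[[0,0,-0.65],0],[[0,-0.2,-0.65],0],[[0,-0.2,-0.65],0]]}}

```text
time_s: 19.25
ee_pos: [0.5261, -0.3092, 0.1393]
eef_rot: [3.142, -0.001, 0.152]
force: [0.9, -0.0, -0.0]
grip_width: 0.0449
grip_force: 0.0
```

```bash
python3 look.py t9 fork_plate stowage_tray long_tpin
python3 - <<'E'
from pins import *
pin("t9","long_tpin",(.4681,-.0711,-.137))
go((.4681,-.0711,.13,-.137))
E
```

```text
[ 0.5263 -0.3107  0.1391] [ 3.1411e+00 -6.0000e-04  1.5150e-01]
fork_plate 0.7 [322.1, 182.9] 5291 ctr [ 0.5316 -0.3501  0.1387  0.0375] 8.4 z [0.0086 0.0137 0.0149]
   pp [321.2, 197.0] 0.63
stowage_tray 0.85 [217.3, 179.2] 42210 ctr [ 0.5198 -0.2746  0.1826  0.2292] 8.7 z [0.003  0.0163 0.0187]
   pp [231.2, 195.3] 0.87
long_tpin 0.66 [6.9, 188.0] 1916 ctr [ 0.4705 -0.0888  0.0371  0.1117] 87.1 z [0.008  0.0124 0.0146]
   pp [10.4, 212.2] 0.82
t9 long_tpin [ 0.468  -0.0724 -0.1267] deg -7.3 1-iou 0.28
row [-0.1071, -1.2365, 0.0408] 0.0456
```

View pics/t9.png

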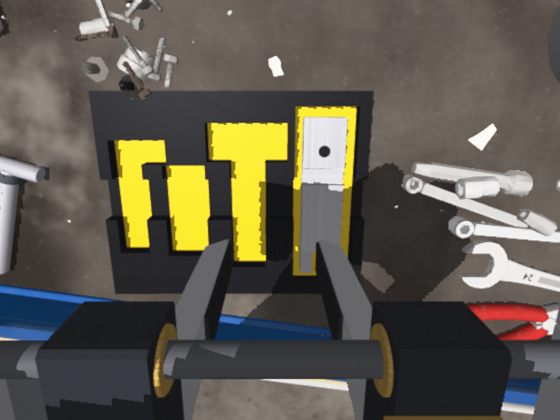

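Emit:
{"method": "carry_out", "body": {"motion": [[[-0.02,-0.24,0],0.01],[[-0.04,-0.48,0],0.03],[[-0.06,-0.72,0],0.0456],[[-0.08,-0.96,0],0.0456],[[-0.08,-1,0],0.0456],[[-0.08,-1,0],0.0456]]}}

```text
time_s: 20.2
ee_pos: [0.4807, -0.1159, 0.1387]
eef_rot: [3.141, -0.001, -0.135]
force: [0.3, 0.1, 0.6]
grip_width: 0.0453
grip_force: 0.0
```

```bash
python3 look.py t10 long_tpin
python3 - <<'E'
from pins import *
pin("t10","long_tpin",(.4681,-.0711,-.137))
go((.474,-.072,.13,-.137),(.474,-.072,.003,-.137))
E
```

```text
[ 0.4809 -0.117   0.1387] [ 3.1413e+00 -6.0000e-04 -1.3580e-01]
long_tpin 0.64 [224.4, 174.0] 1841 ctr [ 0.4704 -0.0709  0.0511  0.1104] 81.3 z [0.0104 0.0129 0.0147]
   pp [225.9, 209.9] 0.7
t10 long_tpin [ 0.468  -0.0713 -0.1274] deg -7.3 1-iou 0.26
row [-0.0652, -0.2219, 0.042] -0.0001
row [-0.0652, -0.222, 0.677] -0.0001
```

Emit:
{"method": "carry_out", "body": {"motion": [[[-0.03,-0.1,0.05],0],[[-0.065,-0.221,0.1],0],[[-0.065,-0.221,0.3],0],[[-0.065,-0.221,0.5],0],[[-0.065,-0.221,0.6],0],[[-0.065,-0.221,0.65],0],[[-0.065,-0.221,0.677],0],[[-0.065,-0.221,0.677],0]]}}

```text
time_s: 21.15
ee_pos: [0.4739, -0.0715, 0.0032]
eef_rot: [-3.142, -0.0, -0.137]
force: [-0.5, -0.3, 0.7]
grip_width: 0.0452
grip_force: 0.0
```

Emit:
{"method": "carry_out", "body": {"motion": [[[0,0,0],0],[[0,0,0],0],[[0,0,0],0],[[0,0,0],0],[[0,0,0],0],[[0,0,0],0]], "hand": 1, "force": 35}}

```text
time_s: 21.75
ee_pos: [0.4738, -0.071, 0.0034]
eef_rot: [3.141, -0.001, -0.136]
force: [0.1, -1.2, 4.8]
grip_width: 0.0128
grip_force: 35.0
```

Emit:
{"method": "carry_out", "body": {"motion": [[[0,0,-0.1],0],[[0,0,-0.3],0],[[0,0.2,-0.5],-0.02],[[0,0.4,-0.5],-0.04],[[0.0,0.6,-0.5],-0.0456],[[0,0.8,-0.5],-0.0456],[[0,0.8,-0.5],-0.0456]]}}

```text
time_s: 22.45
ee_pos: [0.4509, -0.2329, 0.1028]
eef_rot: [3.141, 0.0, 0.146]
force: [-0.9, 1.2, -1.7]
grip_width: 0.0132
grip_force: 35.0
```

```bash
cat > slot.py <<'E'
import sys
from h import *
# slot.py tray_y grip_x  -> rows to the slot at z=.1
y=.150;R=np.array([[np.cos(y),-np.sin(y)],[np.sin(y),np.cos(y)]])
p=np.array([.5198,-.2709])+R@[float(sys.argv[2]),float(sys.argv[1])]
print(p);go((*p,.1,y))
E
python3 slot.py -.015 .006
```

```text
[ 0.5279742  -0.28483494]
row [0.3435, 0.3132, 0.014] -0.0006
```

Emit:
{"method": "carry_out", "body": {"motion": [[[0.15,0.15,0.0],0],[[0.34,0.31,0],0],[[0.343,0.313,0],0],[[0.343,0.313,0],0],[[0.343,0.313,0],0]]}}

```text
time_s: 22.95
ee_pos: [0.5283, -0.2802, 0.1027]
eef_rot: [-3.141, 0.001, 0.15]
force: [-0.6, -0.2, -2.7]
grip_width: 0.013
grip_force: 35.0
```

```bash
python3 look.py t11 long_tpin
python3 - <<'E'
from pins import *
SH["long_tpin"]=(SH["long_tpin"][0],.1035)
p=pin("t11","long_tpin",(.522,-.286,.15))
c=C("t11");P=c.cloud(np.load("t11_long_tpin.npy"));y=.15
u=(P[:,:2]-[.522,-.286])@[np.cos(y),np.sin(y)]
for a in(-.04,-.02,0,.02,.03,.05): 
    k=abs(u-a)<.004
    if k.sum()>5: print(a,k.sum(),np.percentile(P[k,2],90).round(4))
E
python3 slot.py -.015 .006
```

```text
[ 0.5283 -0.2803  0.1031] [-3.1412e+00  4.0000e-04  1.5040e-01]
long_tpin 0.8 [273.7, 199.8] 6346 ctr [ 0.5321 -0.2787  0.0972  0.0517] 8.6 z [0.1092 0.1121 0.1137]
   pp [273.4, 258.3] 0.83
t11 long_tpin [ 0.5227 -0.2798  0.145 ] deg 8.3 1-iou 0.19
-0.04 82 0.113
-0.02 329 0.1134
0 351 0.1133
0.02 385 0.1132
0.03 413 0.1131
0.05 1639 0.1132
[ 0.5279742  -0.28483494]
row [-0.0062, 0.0207, 0.0177] 0.0
```

View pics/t11.png

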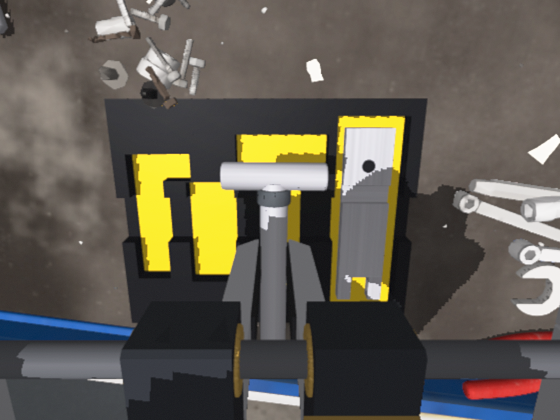

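Emit:
{"method": "carry_out", "body": {"motion": [[[-0.007,0.022,0.1],0],[[-0.007,0.022,0.25],0],[[-0.007,0.022,0.36],0],[[-0.007,0.022,0.4],0],[[-0.007,0.022,0.43],0],[[-0.007,0.022,0.455],0],[[-0.007,0.022,0.473],0],[[-0.007,0.022,0.473],0],[[-0.007,0.022,0.473],0]]}}

```text
time_s: 24.0
ee_pos: [0.5285, -0.2858, 0.009]
eef_rot: [3.141, -0.001, 0.15]
force: [-0.3, 0.6, -2.4]
grip_width: 0.0127
grip_force: 35.0
```

Emit:
{"method": "carry_out", "body": {"motion": [[[0,0,0.004],0],[[0,0,0.004],0]]}}

```text
time_s: 24.2
ee_pos: [0.5283, -0.2857, 0.0078]
eef_rot: [3.141, -0.0, 0.15]
force: [0.1, 0.4, -1.8]
grip_width: 0.013
grip_force: 35.0
```

Emit:
{"method": "carry_out", "body": {"motion": [[[0,0,0],0],[[0,0,0],0],[[0,0,0],0]], "hand": 0.48}}

```text
time_s: 24.5
ee_pos: [0.5284, -0.2857, 0.0079]
eef_rot: [3.141, -0.0, 0.15]
force: [0.1, 0.7, 0.2]
grip_width: 0.0243
grip_force: 0.0
```

Emit:
{"method": "carry_out", "body": {"motion": [[[0,0,-0.1],0],[[0,0,-0.3],0],[[0,0,-0.55],0],[[0,-0.2,-0.65],0],[[0,-0.4,-0.65],0],[[0,-0.6,-0.65],0],[[0,-0.8,-0.65],0],[[0,-0.8,-0.65],0]]}}

```text
time_s: 25.3
ee_pos: [0.5039, -0.124, 0.1381]
eef_rot: [-3.141, -0.0, 0.153]
force: [0.2, -0.8, -0.3]
grip_width: 0.0246
grip_force: 0.0
```

```bash
python3 look.py t12 long_tpin stowage_tray cam_pin
python3 - <<'E'
from pins import *
SH["long_tpin"]=(SH["long_tpin"][0],.011)
p=pin("t12","long_tpin",(.522,-.286,.15))
pin("t12","cam_pin",(.6160,.0745,-.16))
go((.616,.0745,.13,-.155))
E
```

```text
[ 0.5044 -0.1259  0.1381] [ 3.1413e+00 -6.0000e-04  1.5270e-01]
long_tpin 0.62 [460.6, 174.4] 2761 ctr [ 0.5294 -0.2911  0.1149  0.0547] 19.9 z [0.0114 0.0165 0.0184]
   pp [452.6, 200.8] 0.72
stowage_tray 0.61 [416.0, 199.5] 36386 ctr [ 0.5207 -0.2733  0.1819  0.2287] 9.1 z [0.003  0.0169 0.0187]
   pp [435.8, 200.4] 0.86
cam_pin 0.75 [42.9, 32.2] 2019 ctr [0.6036 0.0723 0.025  0.0601] 80.9 z [0.0095 0.0166 0.0207]
   pp [42.9, 20.5] 0.71
t12 long_tpin [ 0.5228 -0.2852  0.1398] deg 8.0 1-iou 0.19
t12 cam_pin [ 0.6119  0.0745 -0.2013] deg -11.5 1-iou 0.24
row [0.7023, -0.9203, 0.0373] 0.0483
```

Emit:
{"method": "carry_out", "body": {"motion": [[[0.15,-0.2,0],0.012],[[0.3,-0.4,0],0.024],[[0.45,-0.6,0],0.036],[[0.6,-0.8,0],0.0483],[[0.7,-0.92,0],0.0483],[[0.7,-0.92,0],0.0483],[[0.7,-0.92,0],0.0483]], "hand": 0.2}}

```text
time_s: 26.35
ee_pos: [0.6152, 0.075, 0.137]
eef_rot: [3.141, 0.001, -0.153]
force: [-0.2, -0.8, -1.1]
grip_width: 0.0378
grip_force: 0.0
```

```bash
python3 look.py t13 cam_pin
python3 - <<'E'
from pins import *
pin("t13","cam_pin",(.6160,.0745,-.16))
go((.616,.0745,.13,-.155),(.616,.0745,.0035,-.155))
E
```

```text
[0.6151 0.0744 0.1372] [ 3.1413e+00  8.0000e-04 -1.5420e-01]
cam_pin 0.69 [277.3, 202.1] 1340 ctr [0.6077 0.076  0.0207 0.0654] 80.8 z [0.0136 0.018  0.0205]
   pp [276.6, 192.4] 0.72
t13 cam_pin [ 0.6154  0.0746 -0.1594] deg -9.1 1-iou 0.16
row [0.0043, -0.0029, 0.0385] -0.0
row [0.0043, -0.003, 0.671] -0.0
```

Emit:
{"method": "carry_out", "body": {"motion": [[[0.003,-0.002,0.2],0],[[0.003,-0.002,0.4],0],[[0.003,-0.002,0.55],0],[[0.003,-0.002,0.63],0],[[0.003,-0.002,0.67],0],[[0.003,-0.002,0.67],0]]}}

```text
time_s: 27.1
ee_pos: [0.616, 0.0753, 0.0038]
eef_rot: [3.142, 0.0, -0.154]
force: [0.0, 0.6, 0.6]
grip_width: 0.0378
grip_force: 0.0
```

Emit:
{"method": "carry_out", "body": {"motion": [[[0,0,0],0],[[0,0,0],0],[[0,0,0],0],[[0,0,0],0],[[0,0,0],0]], "hand": 1}}

```text
time_s: 27.6
ee_pos: [0.6166, 0.0757, 0.0048]
eef_rot: [-3.141, -0.002, -0.153]
force: [-0.2, -1.2, 6.7]
grip_width: 0.0198
grip_force: 35.0
```

Emit:
{"method": "carry_out", "body": {"motion": [[[0,0,-0.15],0],[[0,0,-0.35],0],[[-0.1,0.2,-0.5],-0.02],[[-0.15,0.4,-0.5],-0.04],[[-0.2,0.6,-0.5],-0.0483],[[-0.25,0.8,-0.5],-0.0483],[[-0.3,1,-0.5],-0.0483],[[-0.3,1,-0.5],-0.0483]]}}

```text
time_s: 28.4
ee_pos: [0.5246, -0.1162, 0.104]
eef_rot: [3.141, 0.0, 0.146]
force: [-0.5, 0.6, -1.8]
grip_width: 0.0196
grip_force: 35.0
```

```bash
python3 slot.py .039 0
```

```text
[ 0.51397191 -0.23233793]
row [-0.1372, 0.5668, 0.0203] -0.0006
```

Emit:
{"method": "carry_out", "body": {"motion": [[[-0.05,0.2,0],0],[[-0.1,0.4,0],0],[[-0.137,0.566,0],0],[[-0.137,0.566,0],0],[[-0.137,0.566,0],0]]}}

```text
time_s: 28.9
ee_pos: [0.5159, -0.2287, 0.1036]
eef_rot: [-3.141, 0.0, 0.149]
force: [0.4, 0.7, -2.0]
grip_width: 0.0195
grip_force: 35.0
```

```bash
python3 look.py t14 cam_pin
python3 - <<'E'
from pins import *
SH["cam_pin"]=(SH["cam_pin"][0],.109)
pin("t14","cam_pin",(.514,-.232,.15))
E
python3 slot.py .039 0
```

```text
[ 0.516  -0.228   0.1036] [-3.1412e+00  1.0000e-04  1.5020e-01]
cam_pin 0.78 [274.9, 271.0] 3764 ctr [ 0.5092 -0.2284  0.067   0.0195] 7.9 z [0.11   0.1166 0.1191]
   pp [273.0, 262.7] 0.7
t14 cam_pin [ 0.5161 -0.2276  0.1496] deg 8.6 1-iou 0.19
[ 0.51397191 -0.23233793]
row [-0.0143, 0.0217, 0.0185] 0.0002
```

View pics/t14.png

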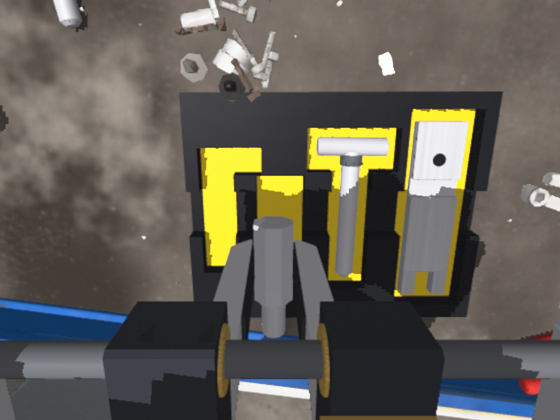

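Emit:
{"method": "carry_out", "body": {"motion": [[[-0.014,0.022,0.1],0],[[-0.014,0.022,0.25],0],[[-0.014,0.022,0.36],0],[[-0.014,0.022,0.4],0],[[-0.014,0.022,0.43],0],[[-0.014,0.022,0.455],0],[[-0.014,0.022,0.475],0],[[-0.014,0.022,0.475],0],[[-0.014,0.022,0.475],0]]}}

```text
time_s: 29.95
ee_pos: [0.514, -0.2336, 0.0091]
eef_rot: [3.141, -0.001, 0.15]
force: [-0.2, 0.0, -1.9]
grip_width: 0.0197
grip_force: 35.0
```

Emit:
{"method": "carry_out", "body": {"motion": [[[0,0,0],0],[[0,0,0],0],[[0,0,0],0]], "hand": 0.36}}

```text
time_s: 30.25
ee_pos: [0.5139, -0.2336, 0.0089]
eef_rot: [3.141, -0.0, 0.15]
force: [0.3, 0.4, 0.2]
grip_width: 0.0301
grip_force: 0.0
```

Emit:
{"method": "carry_out", "body": {"motion": [[[0,0,-0.1],0],[[0,0,-0.3],0],[[0,0,-0.55],0],[[0,-0.2,-0.65],0],[[0,-0.4,-0.65],0],[[0,-0.6,-0.65],0],[[0,-0.8,-0.65],0],[[0,-0.8,-0.65],0]]}}

```text
time_s: 31.05
ee_pos: [0.4893, -0.072, 0.139]
eef_rot: [-3.141, -0.0, 0.153]
force: [-0.2, -0.7, -0.7]
grip_width: 0.0302
grip_force: 0.0
```

```bash
python3 look.py t15 cam_pin l_pin
python3 - <<'E'
from pins import *
pin("t15","l_pin",(.4653,.0826,.23))
SH["cam_pin"]=(SH["cam_pin"][0],.014)
pin("t15","cam_pin",(.514,-.232,.15))
go((.4653,.0826,.13,.23))
E
```

```text
[ 0.4898 -0.0739  0.1391] [ 3.1414e+00 -6.0000e-04  1.5280e-01]
cam_pin 0.71 [458.8, 203.3] 1604 ctr [ 0.505  -0.2298  0.067   0.0251] 7.7 z [0.0133 0.021  0.0244]
   pp [464.8, 199.9] 0.66
l_pin 0.9 [97.8, 184.7] 871 ctr [0.4697 0.0811 0.0279 0.0861] 87.6 z [0.0051 0.0072 0.0086]
   pp [99.6, 194.4] 0.75
t15 l_pin [0.4651 0.0826 0.2306] deg 13.2 1-iou 0.23
t15 cam_pin [ 0.5132 -0.2326  0.1537] deg 8.8 1-iou 0.22
row [-0.0043, -0.804, 0.0429] -0.0129
```

Emit:
{"method": "carry_out", "body": {"motion": [[[0.01,-0.2,0],-0.006],[[0.02,-0.4,0],-0.0129],[[0.02,-0.6,0],-0.0129],[[0.02,-0.8,0],-0.0129],[[0.02,-0.805,0.04],-0.0129],[[0.02,-0.805,0.04],-0.0129]]}}

```text
time_s: 31.9
ee_pos: [0.4695, 0.0841, 0.1297]
eef_rot: [-3.142, 0.002, 0.232]
force: [-0.1, -1.1, -0.2]
grip_width: 0.0303
grip_force: 0.0
```

```bash
python3 look.py t16 l_pin
python3 - <<'E'
from pins import *
pin("t16","l_pin",(.4653,.0826,.23))
go((.470,.0837,.0025,.23))
E
```

```text
[0.4698 0.0835 0.1302] [3.1416e+00 1.1000e-03 2.3050e-01]
l_pin 0.88 [273.7, 189.8] 846 ctr [0.4685 0.074  0.0841 0.0276] 11.6 z [0.0057 0.0073 0.0086]
   pp [274.3, 206.0] 0.73
t16 l_pin [0.4649 0.0828 0.2272] deg 13.0 1-iou 0.22
row [0.0003, -0.0029, 0.6407] -0.0001
```

Emit:
{"method": "carry_out", "body": {"motion": [[[0,0,0.2],0],[[0,0,0.4],0],[[0,0,0.53],0],[[0,0,0.6],0],[[0,0,0.63],0],[[0,0,0.639],0],[[0,0,0.639],0]]}}

```text
time_s: 32.75
ee_pos: [0.4702, 0.0841, 0.0034]
eef_rot: [3.141, -0.001, 0.23]
force: [-0.2, 0.8, 0.9]
grip_width: 0.0298
grip_force: 0.0
```

Emit:
{"method": "carry_out", "body": {"motion": [[[0,0,0],0],[[0,0,0],0],[[0,0,0],0],[[0,0,0],0],[[0,0,0],0]], "hand": 1, "force": 25}}

```text
time_s: 33.25
ee_pos: [0.47, 0.0845, 0.0032]
eef_rot: [3.141, -0.001, 0.231]
force: [-0.5, -0.6, 5.2]
grip_width: 0.0069
grip_force: 25.0
```

Emit:
{"method": "carry_out", "body": {"motion": [[[0,0,-0.15],0],[[0,0,-0.35],0],[[0,0.2,-0.5],0.005],[[0,0.4,-0.5],0.0129],[[0,0.6,-0.5],0.0129],[[0,0.8,-0.5],0.0129],[[0,1,-0.5],0.0129],[[0,1,-0.5],0.0129]]}}

```text
time_s: 34.05
ee_pos: [0.5159, -0.1138, 0.1026]
eef_rot: [3.141, -0.0, 0.146]
force: [-0.1, 1.7, -0.3]
grip_width: 0.007
grip_force: 25.0
```

```bash
python3 slot.py .087 0.005
```

```text
[ 0.51174274 -0.18412973]
row [-0.072, 0.3447, 0.0133] -0.0006
```

Emit:
{"method": "carry_out", "body": {"motion": [[[-0.04,0.2,0],0],[[-0.072,0.344,0],0],[[-0.072,0.344,0],0],[[-0.072,0.344,0],0],[[-0.072,0.344,0],0]]}}

```text
time_s: 34.55
ee_pos: [0.5116, -0.1792, 0.1027]
eef_rot: [-3.141, 0.0, 0.151]
force: [0.3, 0.5, -0.5]
grip_width: 0.0071
grip_force: 25.0
```

```bash
python3 look.py t17 l_pin
python3 - <<'E'
from pins import *
SH["l_pin"]=(SH["l_pin"][0],.104)
p=pin("t17","l_pin",(.507,-.184,.15))
c=C("t17");P=c.cloud(np.load("t17_l_pin.npy"));y=.15
u=(P[:,:2]-p[:2])@[np.cos(y),np.sin(y)];v=(P[:,:2]-p[:2])@[-np.sin(y),np.cos(y)]
for a in(-.035,-.02,0,.02,.03,.04): 
    k=(abs(u-a)<.005)&(abs(v)<.004)
    if k.sum()>5: print(a,k.sum(),np.percentile(P[k,2],90).round(4))
k=v<-.015;print("short leg",k.sum(),np.percentile(P[k,2],90) if k.sum() else 0)
E
python3 slot.py .087 0.005
```

```text
[ 0.5117 -0.1792  0.1028] [-3.1413e+00  2.0000e-04  1.5120e-01]
l_pin 0.59 [272.3, 238.0] 2358 ctr [ 0.5096 -0.1886  0.0841  0.0281] 8.3 z [0.105  0.1067 0.1079]
   pp [274.9, 263.7] 0.74
t17 l_pin [ 0.5061 -0.179   0.1551] deg 8.9 1-iou 0.24
-0.035 201 0.1075
-0.02 225 0.1077
0 232 0.1079
0.02 271 0.1076
0.03 291 0.1077
0.04 255 0.1076
short leg 287 0.10746946734074111
[ 0.51174274 -0.18412973]
row [-0.0036, 0.023, 0.0145] 0.0002
```

View pics/t17.png

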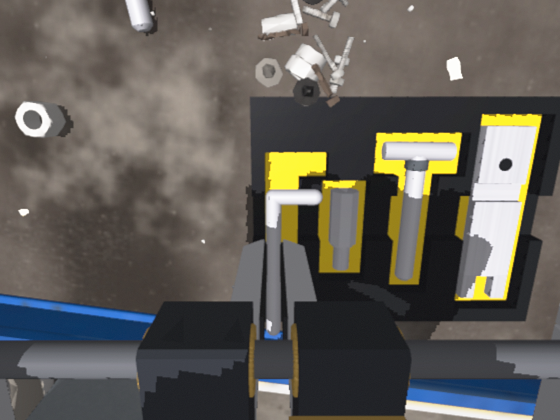

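Emit:
{"method": "carry_out", "body": {"motion": [[[-0.004,0.022,0.1],0],[[-0.004,0.022,0.25],0],[[-0.004,0.022,0.36],0],[[-0.004,0.022,0.4],0],[[-0.004,0.022,0.43],0],[[-0.004,0.022,0.455],0],[[-0.004,0.022,0.475],0],[[-0.004,0.022,0.477],0],[[-0.004,0.022,0.477],0]]}}

```text
time_s: 35.6
ee_pos: [0.5117, -0.185, 0.0078]
eef_rot: [3.141, -0.0, 0.15]
force: [-0.1, -0.1, -0.7]
grip_width: 0.0066
grip_force: 25.0
```

Emit:
{"method": "carry_out", "body": {"motion": [[[0,0,0],0],[[0,0,0],0],[[0,0,0],0]], "hand": 0.6}}

```text
time_s: 35.9
ee_pos: [0.5116, -0.185, 0.0077]
eef_rot: [3.141, -0.0, 0.15]
force: [0.7, 0.2, -1.1]
grip_width: 0.0187
grip_force: 0.0
```

Emit:
{"method": "carry_out", "body": {"motion": [[[0,0,-0.1],0],[[0,0,-0.3],0],[[0,0,-0.55],0],[[0,0.2,-0.75],0],[[0,0.3,-0.9],0],[[0,0.3,-0.9],0],[[0,0.3,-0.9],0]]}}

```text
time_s: 36.6
ee_pos: [0.5203, -0.2445, 0.1874]
eef_rot: [3.141, -0.0, 0.149]
force: [0.1, -0.2, -0.8]
grip_width: 0.0187
grip_force: 0.0
```

```bash
python3 look.py t18 stowage_tray fork_plate long_tpin cam_pin l_pin
python3 - <<'E'
from pins import *
for q,z in(("fork_plate",.014),("long_tpin",.011),("cam_pin",.014),("l_pin",.008)):
    SH[q]=(SH[q][0],z)
    p=pin("t18",q,dict(fork_plate=(.532,-.351,.15),long_tpin=(.522,-.286,.15),cam_pin=(.514,-.2325,.15),l_pin=(.5068,-.185,.15))[q])
E
```

```text
[ 0.52   -0.2438  0.1865] [-3.1407e+00  1.0000e-03  1.4990e-01]
stowage_tray 0.74 [290.5, 175.4] 26714 ctr [ 0.5206 -0.2748  0.1801  0.228 ] 8.5 z [0.003  0.017  0.0188]
   pp [299.5, 188.6] 0.9
fork_plate 0.69 [380.8, 183.7] 4584 ctr [ 0.5318 -0.3491  0.1398  0.0397] 8.4 z [0.0085 0.0136 0.0149]
   pp [377.0, 189.4] 0.95
long_tpin 0.93 [314.0, 158.1] 1761 ctr [ 0.525  -0.2854  0.1108  0.051 ] 8.5 z [0.0144 0.0169 0.0187]
   pp [311.7, 186.2] 0.77
cam_pin 0.97 [262.3, 194.6] 948 ctr [ 0.5056 -0.2336  0.0644  0.0188] 8.4 z [0.018  0.0223 0.0247]
   pp [313.3, 181.3] 0.72
l_pin 0.94 [213.3, 177.1] 588 ctr [ 0.5089 -0.1939  0.0844  0.0276] 7.0 z [0.0098 0.0114 0.0127]
   pp [215.5, 189.1] 0.92
t18 fork_plate [ 0.5486 -0.3462  0.1489] deg 8.5 1-iou 0.17
t18 long_tpin [ 0.5229 -0.2854  0.1347] deg 7.7 1-iou 0.14
t18 cam_pin [ 0.5134 -0.2323  0.1552] deg 8.9 1-iou 0.15
t18 l_pin [ 0.5064 -0.1847  0.1507] deg 8.6 1-iou 0.21
```

View pics/t18.png

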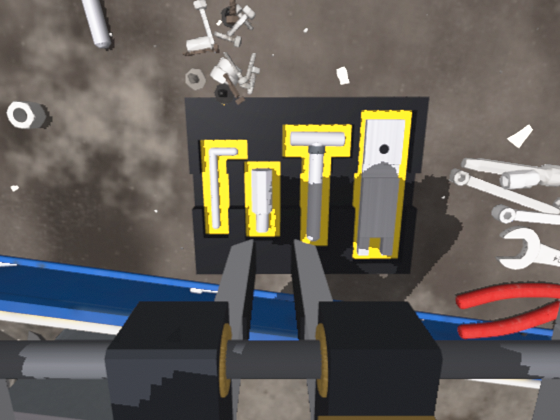

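The picture shows all four tools flat in their pockets: L-pin at (213,177), eight-sided pin at (262,195), T-pin at (314,160) and fork plate at (381,184). Their tops stand at the expected heights and the gripper is clear.

```bash
python3 -c "
from station import ctrl
print(ctrl.hand_in())"
```

```text
the job is handed in; nothing more can be done
None
```

The job is handed in: the bail was swung up and back, then the fork plate, long T-pin, eight-sided pin and L-pin were each laid flat in their tray pockets in about 37 s, and the short T-pin and tongue plate were left alone.

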